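# Build a hollow packing pier from L-blocks and stand the prop in it

## Robot

A 6-joint arm with a two-finger parallel gripper is mounted at the origin on the work surface. World frame = base frame: x ahead of the robot, y to its left, z up, the work surface at z = 0. Lengths are in m, angles in rad, forces in N, time in s.
With the tool pointing down it reaches from about 0.35 to 0.775 m from the base axis. Payload 7.3 kg.
Tool frame: the origin (TCP) lies at the very end of the fingers, on their centre line; the grasp point (between the pads) lies 19 mm behind it; z points along the fingers, y is the direction in which the jaws open and shut (so a half turn about z gives the same grasp; the last joint's range is limited). The gripper opens to 92 mm and grips with 3 to 60 N. Pads are 19 mm wide; open, the fingers measure 130 mm over their backs; the gripper's body (75 mm by 190 mm) begins 47 mm behind the grasp point.
Start: joints at [-1.304, 0.342, 1.524, -0, 1.275, -0.146], TCP at [0.211, -0.481, 0.227] pointing down, gripper open.
Joint ranges: [-2.53, 2.53], [-0.77, 2.02], [0.04, 2.7], [-1, 4.14], [0.28, 2.66], [-3.11, 3.11]. Speed limits (rad/s): [2.57, 2.57, 3.14, 3.14, 3.14, 3.14].

## Interface

Orientations are given as a 3x3 rotation matrix whose columns are the frame's x, y, z axes.
In Python, from station import read_state, imaging, close_job, spot_in, trace, pinpoint gives the robot as it stands.
- The arm moves only by the tool arm_command, never from a script. Its argument "steps" is a list that holds one entry, the list of rows, each a list of 6 numbers: the shift along the tool's x, y, z in mm, then the turn, a rotation vector about the tool's x, y, z in rad. In form: [[[dx, dy, dz, wx, wy, wz], ...]]. A call has 1 to 8 rows; each row is the pose to reach, as a shift and turn from the pose measured when the call began, along the tool's axes at that moment; what a row does not reach only later rows make up. A row lasts 1/8 s, in which the tool goes at most 62.5 mm and 10.7 degrees, less where a joint would pass 70% of its speed; a pose out of reach is approached as far as the arm can. A call with a gripper value outside its range is refused whole. "claw" is the gripper's target within -1 to 1 (fully open at 1, half-way at 0, shut at -1), set as the call begins (left out, the last holds). The fingers move at their own pace and stop on an object; the grip force is fixed at half the most. Time passes only in rows, so rows that repeat a pose let the fingers close. It gives the time, the measured TCP pose, the force and the opening at its end, in the units of the state.
- read_state(): the state, without advancing time (a new reading comes with each control period).
- imaging.read_camera(name): name is "scene" or "top" or "wrist"; returns the picture (384x512x3 uint8, red, green, blue); there is no depth.
- imaging.calibration(name): a dict with "fx", "fy", "cx", "cy" (pixels), "pose" (4x4, takes a point from camera to world coordinates). Camera axes: x right, y up, looking along -z (the intrinsics and any distortion apply to the point x, -y, -z); pixel columns grow to the right and rows downward; lengths in m; the calibration is good to about 2 mm. A picture is of the moment at which its call begins: read the wrist's pose just before it. calibration takes no time and is no camera call; for the wrist camera it gives the pose at the moment of the call.
- close_job(): hands the job in, once; it reports no verdict.
Trained networks look in the newest picture that a camera, given by its name, has taken for a name from the list of things; names that differ only in an ending like _2 or _b are one class to them, and where a whole thing is asked for, a point or a joint stands for the part that bears it (a point fixed in the world has none). Each returns a list of dicts, best first, with "conf" (0 to 1); they miss things now and then, are a little off and sometimes report something else, mostly with a low value. They report only what shows in the picture. A call takes as long as a camera call. They do not tell look-alikes from the thing itself.
- spot_in(camera, target): "centre" ([column, row] in pixels, amid what is visible of it).
- trace(camera, target): "pixels" (384x512 bool, what is visible of it) and "centre" ([column, row] in pixels, amid what is visible of it).
- pinpoint(camera, target): "centre" ([column, row] in pixels: a listed point, or the origin of a listed thing).
The state is a dict: "t": time; "q": joint angles; "joint_velocities": joint speeds; "joint_efforts": joint torques, N m; "tool_pos": TCP position; "orientation": TCP orientation; "force": force on the tool from outside, world axes, zero at the start; "moment": the same for the moment, N m; "width": finger opening in m.
Only numpy, scipy, OpenCV 4.12 (cv2) and the standard library are available. Lean on these libraries where they do the work, as an engineer would, in place of code of your own. Each camera call takes 0.05 s, during which the arm holds its last target. There are 200 camera calls.

## Task

Build up the pier that will carry the prop for the stone spire: on the L-shaped wooden block that lies on the plywood board, stack the other two L-shaped blocks flat and edge over edge, each with its corner diagonally opposite to the corner of the block beneath, so that the pile is balanced and closes into a square with a well in the middle. Set the blocks down, do not drop them. When all three are stacked, take the long round wooden post from its grey holder and stand it in the well, down on the board; leave everything else on the table where it is.

Things in the scene. Friction and masses are not known exactly. Their poses are not given: they have to be found in the camera images.
- board: plywood board on two battens, 190 x 190 mm, fixed to the table, top 18 mm above the table. Origin: centre of its underside
- block_a: flat L of brown wood, loose on the board, lowest of the pile: a 130 x 130 mm square, 30 mm thick, less an 84 x 84 mm corner, so two legs 46 mm wide; 210 g. Origin: centre of the full square (in the empty part), underside; z up. One leg fills x -65..65, y -65..-19 mm, the other x -65..-19, y -65..65 mm; centre of mass x = y = -16 mm. Three piled alternately leave a 38 mm square well, 90 mm deep, round the origins
- block_b: L-shaped block exactly like block_a in shape, size, origin and axes (210 g give or take 30 %), lying flat and loose on the table
- block_c: L-shaped block exactly like block_a in shape, size, origin and axes (210 g give or take 30 %), lying flat and loose on the table; either b or c may be the second of the pile
- block_a_corner (a point): middle of the 46 mm corner square of block_a, on its top face (x -42, y -42, z 30 mm in the block's frame)
- block_b_corner (a point): the same point of block_b
- block_c_corner (a point): the same point of block_c
- post: round post of pale wood, 24 mm in diameter, 190 mm long, 60 g, standing loose in the holder (it may lean up to 6 degrees) with 146 mm of it showing. Origin: centre of its lower end; z along the post to its upper end
- holder: grey plastic block 70 x 70 x 50 mm, fixed to the table, with one upright hole 29 mm wide and 44 mm deep in the middle of its top; holds the post. Origin: centre of its underside
- jar: bystander: glass jar with brushes, 76 mm wide, jar 105 mm and brushes 210 mm high, 400 g. Origin: centre of its underside
- straight: bystander: straight offcut of the same brown wood, 130 x 46 x 30 mm (not an L). Origin: centre of its underside
- tin: bystander: metal tin, 72 mm wide, 70 mm high. Origin: centre of its underside
- bottle: bystander: white bottle, 60 mm wide, 160 mm high. Origin: centre of its underside
- mallet: bystander: hammer 240 mm long, lying. Origin: on the underside, about mid-length
- spatula: bystander: spatula 200 mm long, lying. Origin: on the underside, about mid-length
- stub: bystander: short stub of pale round rod, 24 mm in diameter, 60 mm high, standing. Origin: centre of its underside
Not all that is in view belongs to the job. Of the things that look like the post, the smallest one is meant.

How it is judged:
On the way, in this order (a step that is already met when the one before it is completed fails the run):
1. one block lies flat on the base block, its corner diagonally opposite to the base block's, and is let go (((horizontal distance between block_b and block_a below 0.012 m and angle between the x axis of block_b and the x axis of block_a, either way round below 0.15 rad and x of block_b_corner in the frame of block_a above 0.02 m and y of block_b_corner in the frame of block_a above 0.02 m and z of block_b in the frame of block_a between 0.026 and 0.034 m and angle between block_b's own z axis and vertical below 0.06 rad and linear speed of block_b below 0.03 m/s and contact force between the fingers and block_b below 0.1 N) or (horizontal distance between block_c and block_a below 0.012 m and angle between the x axis of block_c and the x axis of block_a, either way round below 0.15 rad and x of block_c_corner in the frame of block_a above 0.02 m and y of block_c_corner in the frame of block_a above 0.02 m and z of block_c in the frame of block_a between 0.026 and 0.034 m and angle between block_c's own z axis and vertical below 0.06 rad and linear speed of block_c below 0.03 m/s and contact force between the fingers and block_c below 0.1 N))), for 0.2 s.
2. the last block lies flat on that one, opposite again, and is let go, with the post not yet in the pile (((horizontal distance between block_b and block_a below 0.012 m and angle between the x axis of block_b and the x axis of block_a, either way round below 0.15 rad and x of block_b_corner in the frame of block_a above 0.02 m and y of block_b_corner in the frame of block_a above 0.02 m and z of block_b in the frame of block_a between 0.026 and 0.034 m and angle between each of block_b, block_c's own z axis and vertical below 0.06 rad and horizontal distance between block_c and block_b below 0.012 m and angle between the x axis of block_c and the x axis of block_b, either way round below 0.15 rad and x of block_c_corner in the frame of block_b above 0.02 m and y of block_c_corner in the frame of block_b above 0.02 m and z of block_c in the frame of block_b between 0.026 and 0.034 m) or (horizontal distance between block_c and block_a below 0.012 m and angle between the x axis of block_c and the x axis of block_a, either way round below 0.15 rad and x of block_c_corner in the frame of block_a above 0.02 m and y of block_c_corner in the frame of block_a above 0.02 m and z of block_c in the frame of block_a between 0.026 and 0.034 m and angle between each of block_c, block_b's own z axis and vertical below 0.06 rad and horizontal distance between block_b and block_c below 0.012 m and angle between the x axis of block_b and the x axis of block_c, either way round below 0.15 rad and x of block_b_corner in the frame of block_c above 0.02 m and y of block_b_corner in the frame of block_c above 0.02 m and z of block_b in the frame of block_c between 0.026 and 0.034 m)) and linear speed of each of block_b, block_c below 0.03 m/s and contact force between the fingers and block_b below 0.1 N and contact force between the fingers and block_c below 0.1 N and horizontal distance between post and block_a above 0.06 m), for 0.2 s.
At the end, for the whole second after the job is handed in: block_a is flat on the board, within 50 mm of its middle; b and c lie flat on it, one on the other, each centred on the block beneath within 12 mm, parallel within 0.15 rad, corner diagonally opposite; the post stands in the well on the board, leaning under 0.3 rad; all released, at rest (z of block_a in the frame of board between 0.014 and 0.022 m and horizontal distance between block_a and board below 0.05 m and angle between block_a's own z axis and vertical below 0.06 rad and ((horizontal distance between block_b and block_a below 0.012 m and angle between the x axis of block_b and the x axis of block_a, either way round below 0.15 rad and x of block_b_corner in the frame of block_a above 0.02 m and y of block_b_corner in the frame of block_a above 0.02 m and z of block_b in the frame of block_a between 0.026 and 0.034 m and angle between each of block_b, block_c's own z axis and vertical below 0.06 rad and horizontal distance between block_c and block_b below 0.012 m and angle between the x axis of block_c and the x axis of block_b, either way round below 0.15 rad and x of block_c_corner in the frame of block_b above 0.02 m and y of block_c_corner in the frame of block_b above 0.02 m and z of block_c in the frame of block_b between 0.026 and 0.034 m) or (horizontal distance between block_c and block_a below 0.012 m and angle between the x axis of block_c and the x axis of block_a, either way round below 0.15 rad and x of block_c_corner in the frame of block_a above 0.02 m and y of block_c_corner in the frame of block_a above 0.02 m and z of block_c in the frame of block_a between 0.026 and 0.034 m and angle between each of block_c, block_b's own z axis and vertical below 0.06 rad and horizontal distance between block_b and block_c below 0.012 m and angle between the x axis of block_b and the x axis of block_c, either way round below 0.15 rad and x of block_b_corner in the frame of block_c above 0.02 m and y of block_b_corner in the frame of block_c above 0.02 m and z of block_b in the frame of block_c between 0.026 and 0.034 m)) and horizontal distance between post and block_a below 0.022 m and z of post in the frame of block_a between -0.006 and 0.012 m and angle between post's own z axis and vertical below 0.3 rad and linear speed of each of post, block_b, block_c, block_a below 0.03 m/s and contact force between the fingers and post below 0.1 N and contact force between the fingers and block_b below 0.1 N and contact force between the fingers and block_c below 0.1 N and contact force between the fingers and block_a below 0.1 N); the robot touches nothing.
It fails at once if a bystander is pushed more than 30 mm (distance of any of jar, straight, tin, bottle, mallet, spatula, stub from where it was at the start of the episode above 0.03 m).
It fails at once if a block is dropped (falls freely faster than 0.7 m/s, i.e. more than 25 mm) ((linear speed of block_b above 0.7 m/s and contact force between each of the arm, the fingers and block_b below 0.1 N) or (linear speed of block_c above 0.7 m/s and contact force between each of the arm, the fingers and block_c below 0.1 N)).
It also fails if it takes over 67 s, if anything falls off the work surface, if the arm or the gripper's body presses on something with over 40 N, if the wrist force passes 120 N, or if a joint passes its speed limit or range.

## Working session

There is one attempt and no reset: what is moved stays moved. The work goes in short steps, Python scripts to look and compute and a tool call to move; the robot and the scene stay as the last step left them, time stands still between calls to the robot, and variables do not carry over. Pictures are saved under pics/ and viewed, about 8 in all and at most 12, crops included, and the job is handed in when it is done.

Besides the shell and the picture viewer there is one more tool, called after "Request:" as name(argument=value, ...), one argument or row to a line, values as JSON. arm_command: Moves the arm, as the interface text tells. Its arguments: {"type":"object","properties":{"steps":{"type":"array"},"claw":{"type":"number"}},"required":["steps"]}

```bash
mkdir -p pics; cat > h.py <<'E'
import numpy as np, cv2
from station import *
def cal(n):
    return imaging.calibration(n)
def ray(c,uv,z):
    P=np.array(c["pose"]); d=P[:3,:3]@np.array([(uv[0]-c["cx"])/c["fx"],-(uv[1]-c["cy"])/c["fy"],-1]); o=P[:3,3]
    return o+d*(z-o[2])/d[2]
def proj(c,X):
    P=np.array(c["pose"]); p=P[:3,:3].T@(np.array(X)-P[:3,3])
    return np.array([c["cx"]+c["fx"]*p[0]/-p[2], c["cy"]-c["fy"]*p[1]/-p[2]])
def shot(n,f=None):
    im=imaging.read_camera(n)
    if f: cv2.imwrite("pics/"+f,im[:,:,::-1])
    return im
E
python3 - <<'E'
from h import *
a=shot("scene");b=shot("top")
cv2.imwrite("pics/s.png",a[:,:,::-1]);cv2.imwrite("pics/t.png",cv2.resize(b[:,:,::-1],(800,600)))
for n in("scene","top"):
    c=cal(n);print({k:np.round(v,3).tolist() for k,v in c.items() if k!='x'})
for t in ["block_a","block_a_corner","post","holder","board","straight","stub"]:
    for n in ("top","scene"):
        print(t,n,[(np.round(d["centre"]).tolist(),round(d["conf"],2)) for d in pinpoint(n,t)])
print(read_state())
E
```

```text
{'fx': 348.524, 'fy': 348.524, 'cx': 256.784, 'cy': 189.411, 'pose': [[-0.768, -0.517, 0.378, 0.903], [0.64, -0.629, 0.441, 0.425], [0.01, 0.581, 0.814, 0.815], [0.0, 0.0, 0.0, 1.0]]}
{'fx': 399.575, 'fy': 399.575, 'cx': 253.101, 'cy': 184.395, 'pose': [[0.026, 0.98, -0.195, 0.365], [-1.0, 0.025, -0.008, 0.016], [-0.003, 0.195, 0.981, 1.106], [0.0, 0.0, 0.0, 1.0]]}
block_a top [([244.0, 194.0], 0.75), ([151.0, 228.0], 0.62)]
block_a scene [([354.0, 250.0], 0.92), ([221.0, 121.0], 0.81), ([262.0, 206.0], 0.64)]
block_a_corner top [([268.0, 208.0], 0.89)]
block_a_corner scene [([263.0, 177.0], 0.69), ([327.0, 187.0], 0.67), ([265.0, 206.0], 0.27)]
post top [([198.0, 136.0], 0.79), ([167.0, 132.0], 0.59), ([178.0, 162.0], 0.5), ([368.0, 245.0], 0.23)]
post scene [([284.0, 280.0], 0.78), ([242.0, 285.0], 0.6), ([265.0, 320.0], 0.59)]
holder top [([179.0, 162.0], 0.79), ([113.0, 184.0], 0.74)]
holder scene [([287.0, 282.0], 0.78)]
board top [([250.0, 197.0], 0.67), ([265.0, 125.0], 0.36)]
board scene [([264.0, 206.0], 0.97), ([358.0, 252.0], 0.29)]
straight top [([217.0, 267.0], 0.93), ([
[... 262 characters left out ...]
7e-06,
        1.27535374e+00, -1.46018111e-01]), 'joint_velocities': array([ 0.00040184,  0.00062552, -0.00036822,  0.0006503 , -0.00060113,
       -0.00036911]), 'joint_efforts': array([-1.19137545e-03, -4.31086171e+01, -2.44467866e+01,  7.19050365e-02,
        4.83197998e-02,  3.79300857e-08]), 'tool_pos': array([ 0.21064142, -0.48093841,  0.22678702]), 'orientation': array([[ 9.15998856e-01,  4.01180872e-01,  5.78512822e-05],
       [ 4.01180874e-01, -9.15998828e-01, -2.29227287e-04],
       [-3.89698962e-05,  2.33180761e-04, -9.99999972e-01]]), 'force': array([-1.10854621,  0.16039904,  0.73685586]), 'moment': array([-0.00556007, -0.00492579,  0.0235983 ]), 'width': 0.09176518052639081}
```

View pics/t.png

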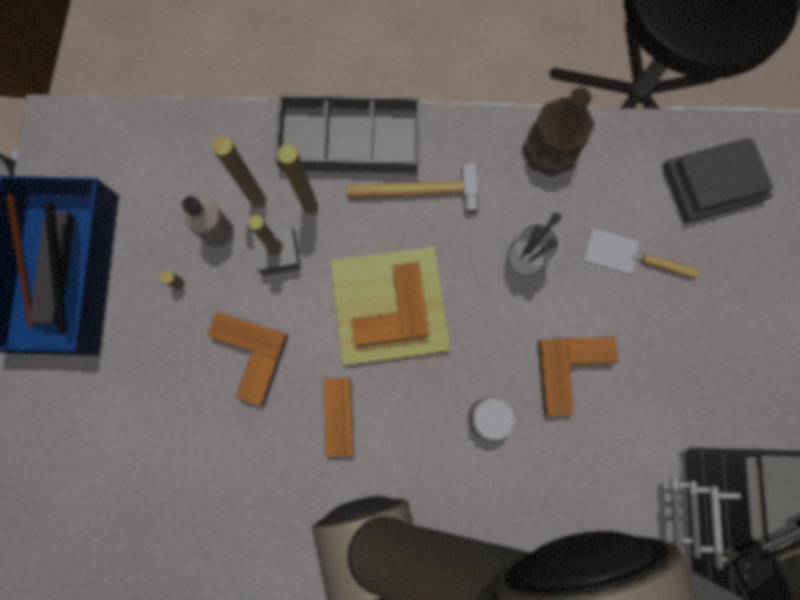

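View pics/s.png

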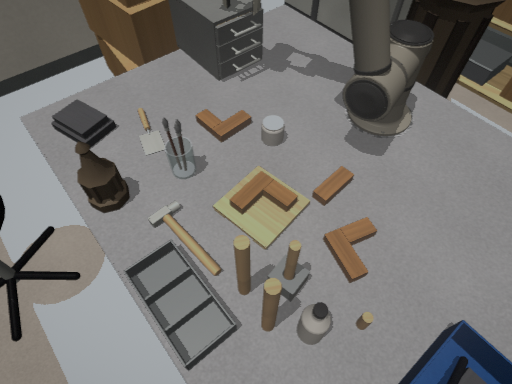

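The top view (800×600) shows the base L on the board at (395,305). Loose Ls are at (250,355) and (575,370), and the straight offcut is at (338,418). The smallest post stands in the grey holder at (265,235), with two thicker look-alikes at (240,170) and (298,180). Next I'll fit the L poses in both cameras.

```bash
cat >> h.py <<'E'
from scipy.optimize import minimize
L=np.array([[-65,-65],[65,-65],[65,-19],[-19,-19],[-19,65],[-65,65]])/1000
def sil(c,x,y,th,z0,shape,h=.03,k=4,poly=L):
    R=np.array([[np.cos(th),-np.sin(th)],[np.sin(th),np.cos(th)]]); p=poly@R.T+[x,y]
    m=np.zeros((shape[0]*k,shape[1]*k),np.uint8)
    A=[[(proj(c,[*q,z])+.5)*k for q in p] for z in(z0,z0+h)]
    A=np.round(A).astype(np.int32)
    cv2.fillPoly(m,[A[0]],1);cv2.fillPoly(m,[A[1]],1)
    for i in range(len(p)):
        j=(i+1)%len(p); cv2.fillConvexPoly(m,cv2.convexHull(np.array([A[0][i],A[0][j],A[1][j],A[1][i]])),1)
    return m
def orange(im):
    h=cv2.cvtColor(cv2.GaussianBlur(im,(3,3),0),cv2.COLOR_RGB2HSV); return ((h[...,0]<17)&(h[...,1]>120)&(h[...,2]>50)).astype(np.uint8)
def fit(obs,x,y,z0,k=4,ths=None,rad=.13,h=.03):
    # obs: list of (c,mask)
    pre=[]
    for c,m in obs:
        M=cv2.resize(m.astype(np.float32),None,fx=k,fy=k,interpolation=cv2.INTER_LINEAR)>.5
        u=(proj(c,[x,y,z0+.015])*k).astype(int); r=int(rad*c["fx"]*k/np.linalg.norm(np.array(c["pose"])[:3,3]-[x,y,z0]))
        W=np.zeros(M.shape,np.uint8);cv2.circle(W,tuple(int(v) for v in u),r,1,-1)
        pre.append((c,M&(W>0),m.shape))
    def cost(v):
        s=0
        for c,M,sh in pre:
            S=sil(c,v[0]/1000,v[1]/1000,v[2]/100,z0,sh,k=k,h=h)>0
            s+=1-(S&M).sum()/max(1,(S|M).sum())
        return s/len(pre)
    best=None
    for t in (np.arange(0,6.28,.3) if ths is None else ths):
        for d in ((0,0),):
            r=minimize(cost,[x*1000,y*1000,t*100],method="Nelder-Mead",options=dict(initial_simplex=np.array([x*1000,y*1000,t*100])+np.array([[0,0,0],[12,0,0],[0,12,0],[0,0,15]]),maxiter=90,xatol=.1,fatol=1e-4))
            if best is None or r.fun<best.fun:best=r
    return best.x[0]/1000,best.x[1]/1000,best.x[2]/100,best.fun
E
cat > f1.py <<'E'
from h import *
T=shot("top");S=shot("scene");cT,cS=cal("top"),cal("scene")
mT,mS=orange(T),orange(S)
for n,uv,z in (("left(b?)",(250,355),0),("base",(395,308),.018),("right",(572,372),0)):
    g=ray(cT,np.array(uv)*.64,z+.03)
    f=fit([(cT,mT)],g[0],g[1],z,k=2)
    f1=fit([(cT,mT)],f[0],f[1],z,ths=[f[2]]);
    f2=fit([(cS,mS)],f[0],f[1],z,ths=[f[2]])
    f3=fit([(cT,mT),(cS,mS)],f[0],f[1],z,ths=[f[2]])
    for q in(f1,f2,f3): print(n,np.round(q,4))
    for c,I in((cT,T),(cS,S)):
        m=cv2.resize(sil(c,*f3[:3],z,I.shape,k=4),(512,384),interpolation=cv2.INTER_AREA)
        cs,_=cv2.findContours(m,cv2.RETR_EXTERNAL,cv2.CHAIN_APPROX_NONE);cv2.drawContours(I,cs,-1,(0,255,255),1)
cv2.imwrite("pics/f1.png",cv2.resize(np.hstack([T[130:290,110:430],S[90:290,160:400][:160]])[:,:,::-1],None,fx=1.4,fy=1.4))
for n,c,u in(("straight",cT,(338,418)),("tin",cT,(492,420)),("stub",cT,(168,276)),("bottle",cT,(187,203)),("jar",cT,(530,255))):
    print(n,np.round(ray(c,np.array(u)*.64,.03),3))
for t in["holder","post","board"]:
    for n,c in(("top",cT),("scene",cS)):
        print(t,n,[(np.round(d["centre"],1).tolist(),round(d["conf"],2),np.round(ray(c,d["centre"],0.006 if t=="post" else 0),3)[:2]) for d in pinpoint(n,t)])
E
python3 f1.py
```

```text
left(b?) [0.4522 0.2973 1.2851 0.1457]
left(b?) [0.439  0.2869 1.3507 0.3476]
left(b?) [0.4514 0.2937 1.2528 0.2533]
base [0.5488 0.0419 0.1577 0.1224]
base [0.5384 0.0299 0.1788 0.3549]
base [0.5492 0.0402 0.1624 0.2463]
right [ 0.4375 -0.2967  3.2372  0.1687]
right [ 0.4221 -0.3069  3.3668  0.5083]
right [ 0.4363 -0.2953  3.2112  0.3432]
straight [0.353 0.116 0.03 ]
tin [ 0.357 -0.144  0.03 ]
stub [0.591 0.427 0.03 ]
bottle [0.726 0.406 0.03 ]
jar [ 0.645 -0.212  0.03 ]
holder top [([179.4, 163.2], 0.91, array([0.641, 0.237]))]
holder scene [([284.8, 279.7], 0.74, array([0.645, 0.234]))]
post top [([194.8, 139.5], 0.88, array([0.711, 0.196])), ([179.1, 160.8], 0.8, array([0.647, 0.237])), ([167.8, 128.8], 0.77, array([0.741, 0.276])), ([408.1, 166.4], 0.67, array([ 0.647, -0.412]))]
post scene [([287.3, 279.6], 0.74, array([0.642, 0.239])), ([266.3, 320.5], 0.72, array([0.743, 0.279])), ([241.3, 288.0], 0.56, array([0.74 , 0.184]))]
board top [([249.8, 196.3], 0.84, array([0.551, 0.034]))]
board scene [([262.3, 206.2], 0.84, array([0.55 , 0.038]))]
```

View pics/f1.png

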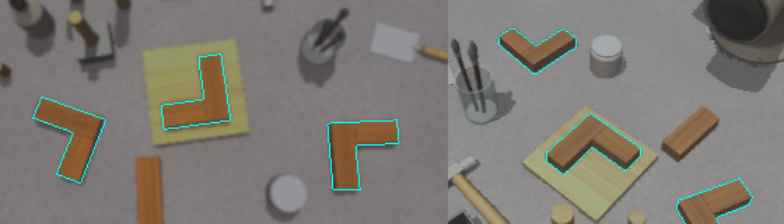

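```bash
cat >> h.py <<'E'
from scipy.spatial.transform import Rotation as Ro
def mv(*targets):
    s=read_state();R=np.array(s["orientation"]);p=np.array(s["tool_pos"])
    print("t",round(s["t"],2),"p",np.round(p,4),"yaw",round(float(np.arctan2(R[1,0],R[0,0])),3),"w",round(s["width"],4),"F",np.round(s["force"],1),"q",np.round(s["q"],2))
    for x,y,z,yaw in targets:
        D=np.column_stack([[np.cos(yaw),np.sin(yaw),0],[np.sin(yaw),-np.cos(yaw),0],[0,0,-1]])
        print((x,y,z,yaw),"->",np.round(R.T@(np.array([x,y,z])-p)*1000,1).tolist(),np.round(Ro.from_matrix(R.T@D).as_rotvec(),3).tolist())
E
python3 - <<'E'
from h import *
mv((.44,-.29,.26,1.65))
c=cal("wrist");P=np.array(c["pose"]);s=read_state();R=np.array(s["orientation"])
print(c["fx"],c["cx"],c["cy"],np.round(R.T@(P[:3,3]-s["tool_pos"]),3),np.round(R.T@P[:3,:3],2).tolist())
E
```

```text
t 1.2 p [ 0.2107 -0.4809  0.2267] yaw 0.413 w 0.0913 F [-0.3  0.2  0.3] q [-1.3   0.34  1.52  0.    1.28 -0.15]
(0.44, -0.29, 0.26, 1.65) -> [286.7, -82.8, -33.3] [0.0, 0.0, -1.237]
321.5498460497613 257.5802606541921 194.3206629956098 [ 0.078  0.001 -0.158] [[0.0, 0.96, 0.29], [1.0, -0.0, 0.0], [0.0, 0.29, -0.96]]
```

Request:
arm_command(
  steps=[
    [[60,-15,-10,0,0,-0.18],[120,-35,-15,0,0,-0.36],[180,-50,-15,0,0,-0.54],[240,-70,-15,0,0,-0.72],[300,-75,-15,0,0,-0.9],[304,-75,-15,0,0,-1.08],[304,-75,-15,0,0,-1.237],[304,-75,-15,0,0,-1.237]],
  ],
  claw=1,
)

```text
t: 2.2
tool_pos: [0.4592, -0.29, 0.2416]
orientation: [[-0.078, 0.997, -0.0], [0.997, 0.078, 0.0], [0.0, -0.0, -1.0]]
force: [0.4, -0.1, -0.5]
width: 0.0916
```

```bash
cat > look.py <<'E'
# usage: look.py name x y th z0 : refine the pose of one L by the wrist picture
import sys
from h import *
n=sys.argv[1];x,y,th,z0=map(float,sys.argv[2:6])
c=cal("wrist");I=shot("wrist");m=orange(I)
f=fit([(c,m)],x,y,z0,ths=[th],k=2,rad=.15);f=fit([(c,m)],f[0],f[1],z0,ths=[f[2]],k=2,rad=.12)
print(n,np.round(f,4))
s=cv2.resize(sil(c,*f[:3],z0,I.shape,k=4),(512,384),interpolation=cv2.INTER_AREA)
J=I.copy();cs,_=cv2.findContours(s,cv2.RETR_EXTERNAL,cv2.CHAIN_APPROX_NONE);cv2.drawContours(J,cs,-1,(0,255,255),1)
cv2.imwrite("pics/%s.png"%n,np.hstack([J[:,:,::-1],cv2.cvtColor(m*255,cv2.COLOR_GRAY2BGR)])[:, :,:][::1]);cv2.imwrite("pics/%s.png"%n,cv2.resize(cv2.imread("pics/%s.png"%n),(800,300),interpolation=cv2.INTER_AREA))
E
python3 look.py R .437 -.2965 3.23 0; python3 -c "from h import *;mv()"
```

```text
R [ 0.4342 -0.2988  3.212   0.0476]
t 2.25 p [ 0.459  -0.2902  0.2417] yaw 1.647 w 0.092 F [ 0.2 -0.3 -0.3] q [-0.7   0.36  1.45 -0.    1.33 -0.78]
```

View pics/R.png

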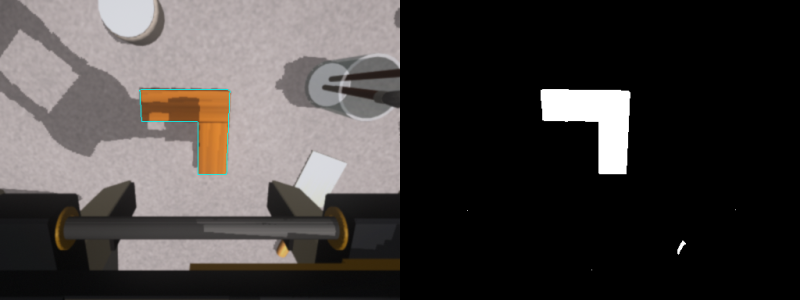

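The wrist fit matches the block well (IoU loss 0.05), so I'll grasp the leg along its y axis.

```bash
python3 -c "
from h import *;mv((.476,-.298,.06,1.641),(.476,-.298,.006,1.641))"
```

```text
t 2.25 p [ 0.459  -0.2902  0.2417] yaw 1.647 w 0.092 F [ 0.2 -0.3 -0.3] q [-0.7   0.36  1.45 -0.    1.33 -0.78]
(0.476, -0.298, 0.06, 1.641) -> [-9.0, 16.3, 181.7] [-0.0, 0.0, 0.006]
(0.476, -0.298, 0.006, 1.641) -> [-9.0, 16.3, 235.7] [-0.0, 0.0, 0.006]
```

Request:
arm_command(
  steps=[
    [[-5,10,50,0,0,0.006],[-9,16.3,100,0,0,0.006],[-9,16.3,150,0,0,0.006],[-9,16.3,185,0,0,0.006],[-9,16.3,210,0,0,0.006],[-9,16.3,228,0,0,0.006],[-9,16.3,236,0,0,0.006],[-9,16.3,236,0,0,0.006]],
  ],
)

```text
t: 3.25
tool_pos: [0.4758, -0.2981, 0.0056]
orientation: [[-0.068, 0.998, -0.0], [0.998, 0.068, 0.0], [0.0, -0.0, -1.0]]
force: [-0.5, -0.4, -0.3]
width: 0.0918
```

Request:
arm_command(
  steps=[
    [[0,0,0,0,0,0],[0,0,0,0,0,0],[0,0,0,0,0,0],[0,0,0,0,0,0],[0,0,0,0,0,0],[0,0,0,0,0,0]],
  ],
  claw=-1,
)

```text
t: 4.0
tool_pos: [0.476, -0.2981, 0.0057]
orientation: [[-0.068, 0.998, -0.0], [0.998, 0.068, 0.0], [0.0, 0.0, -1.0]]
force: [2.0, -0.2, 0.3]
width: 0.046
```

```bash
cat > fb.py <<'E'
from h import *
for n in("top","scene"):
    c=cal(n);I=shot(n);h=cv2.cvtColor(I,cv2.COLOR_RGB2HSV)
    tr=[d for d in trace(n,"block_a")]
    u=proj(c,[.549,.04,.033])
    for d in tr:
        if np.linalg.norm(np.array(d["centre"])-u)<30: 
            m=np.array(d["pixels"]).astype(np.uint8);print(n,"trace",np.round(fit([(c,m)],.549,.04,.018,ths=[.16]),4))
    for s,v in((100,20),(120,20),(140,20)):
        m=((h[...,0]<17)&(h[...,1]>s)&(h[...,2]>v)).astype(np.uint8);print(n,s,np.round(fit([(c,m)],.549,.04,.018,ths=[.16],rad=.1),4))
E
python3 fb.py
```

```text
top trace [0.5513 0.0402 0.1621 0.0878]
top 100 [0.5498 0.0418 0.1631 0.1109]
top 120 [0.5498 0.0418 0.1631 0.1116]
top 140 [0.5514 0.0402 0.1495 0.1278]
scene trace [0.55   0.0393 0.1519 0.0442]
scene 100 [0.5475 0.0353 0.1668 0.2218]
scene 120 [0.5393 0.0317 0.2545 0.3219]
scene 140 [0.549 0.04  0.16  1.   ]
```

```bash
python3 -c "
from h import *;mv((.476,-.298,.13,1.64),(.476,-.08,.13,1.67),(.5918,.044,.13,1.728),(.5918,.044,.0545,1.728))"
```

```text
t 4.2 p [ 0.476  -0.2982  0.0057] yaw 1.639 w 0.0462 F [1.1 0.6 0.4] q [-0.7   0.67  1.66  0.    0.81 -0.76]
(0.476, -0.298, 0.13, 1.64) -> [0.2, 0.0, -124.3] [0.0, -0.0, -0.001]
(0.476, -0.08, 0.13, 1.67) -> [217.7, 14.9, -124.3] [0.0, -0.0, -0.031]
(0.5918, 0.044, 0.13, 1.728) -> [333.5, 138.9, -124.3] [0.0, -0.0, -0.089]
(0.5918, 0.044, 0.0545, 1.728) -> [333.5, 138.9, -48.8] [0.0, -0.0, -0.089]
```

Request:
arm_command(
  steps=[
    [[0,0,-20,0,0,0],[0,0,-60,0,0,0],[0,0,-100,0,0,0],[0,0,-124,0,0,0],[35,0,-124,0,0,0],[80,5,-124,0,0,-0.01],[125,10,-124,0,0,-0.02],[150,12,-124,0,0,-0.03]],
  ],
)

```text
t: 5.2
tool_pos: [0.477, -0.1455, 0.1294]
orientation: [[-0.1, 0.995, -0.001], [0.995, 0.1, 0.001], [0.001, -0.001, -1.0]]
force: [0.1, 0.0, -1.6]
width: 0.0458
```

```bash
python3 -c "
from h import *;mv((.476,-.08,.13,1.67),(.5918,.044,.13,1.728),(.5918,.044,.0545,1.728))"
```

```text
t 5.2 p [ 0.477  -0.1455  0.1294] yaw 1.67 w 0.0458 F [ 0.1  0.  -1.6] q [-0.45  0.4   1.73  0.    1.01 -0.55]
(0.476, -0.08, 0.13, 1.67) -> [65.3, 5.5, -0.6] [-0.001, -0.001, 0.0]
(0.5918, 0.044, 0.13, 1.728) -> [177.2, 133.1, -0.6] [-0.001, -0.001, -0.058]
(0.5918, 0.044, 0.0545, 1.728) -> [177.1, 133.2, 74.9] [-0.001, -0.001, -0.058]
```

Request:
arm_command(
  steps=[
    [[35,3,0,0,0,0],[70,15,0,0,0,-0.01],[100,45,0,0,0,-0.02],[130,80,0,0,0,-0.04],[155,110,0,0,0,-0.058],[177,133,0,0,0,-0.058],[177,133,20,0,0,-0.058],[177,133,40,0,0,-0.058]],
  ],
)

```text
t: 6.2
tool_pos: [0.5913, 0.0443, 0.0883]
orientation: [[-0.158, 0.987, -0.002], [0.987, 0.158, 0.001], [0.001, -0.002, -1.0]]
force: [-0.3, 1.0, -1.0]
width: 0.0456
```

```bash
python3 - <<'E'
from h import *
mv((.5918,.044,.0545,1.728))
c=cal("wrist");shot("wrist","w1.png")
E
```

```text
t 6.2 p [0.5913 0.0443 0.0883] yaw 1.729 w 0.0456 F [-0.3  1.  -1. ] q [-0.05  0.6   1.51  0.    1.04 -0.21]
(0.5918, 0.044, 0.0545, 1.728) -> [-0.4, 0.5, 33.8] [-0.002, -0.001, 0.002]
```

View pics/w1.png

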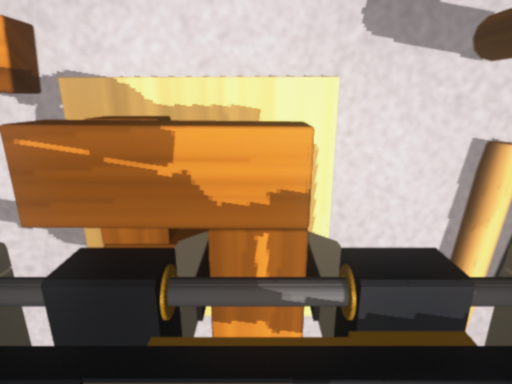

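The held L is level over the base, with one base leg peeking out at (130,118) and (130,238). I'll lower it gently.

Request:
arm_command(
  steps=[
    [[0,0,12,-0.002,-0.001,0],[0,0,22,-0.002,-0.001,0],[0,0,28,-0.002,-0.001,0],[0,0,31,-0.002,-0.001,0],[0,0,33,-0.002,-0.001,0],[0,0,34,-0.002,-0.001,0],[0,0,34.5,-0.002,-0.001,0],[0,0,34.5,-0.002,-0.001,0]],
  ],
)

```text
t: 7.25
tool_pos: [0.5895, 0.0442, 0.0536]
orientation: [[-0.158, 0.987, -0.004], [0.987, 0.158, 0.0], [0.001, -0.004, -1.0]]
force: [-7.0, 0.6, 15.4]
width: 0.0457
```

Request:
arm_command(
  steps=[
    [[0,0,-0.3,0,0,0],[0,0,-0.3,0,0,0],[0,0,-0.3,0,0,0],[0,0,-0.3,0,0,0],[0,0,-5,0,0,0],[0,0,-30,0,0,0],[0,0,-70,0,0,0],[0,0,-110,0,0,0]],
  ],
  claw=1,
)

```text
t: 8.25
tool_pos: [0.5898, 0.0442, 0.1648]
orientation: [[-0.158, 0.987, -0.004], [0.987, 0.158, 0.0], [0.001, -0.004, -1.0]]
force: [-0.0, -0.4, -0.6]
width: 0.092
```

```bash
python3 - <<'E'
from h import *
mv((.56,.03,.27,1.728),(.6,-.03,.3,1.728))
E
```

```text
t 8.25 p [0.5898 0.0442 0.1648] yaw 1.729 w 0.092 F [-0.  -0.4 -0.6] q [-0.05  0.52  1.42 -0.    1.21 -0.21]
(0.56, 0.03, 0.27, 1.728) -> [-9.3, -32.0, -105.0] [-0.004, -0.001, 0.001]
(0.6, -0.03, 0.3, 1.728) -> [-74.8, -2.1, -135.2] [-0.004, -0.001, 0.001]
```

Request:
arm_command(
  steps=[
    [[-5,-10,-50,0,0,0],[-12,-25,-95,-0.004,0,0],[-16,-32,-105,-0.004,0,0],[-16,-32,-105,-0.004,0,0],[-16,-32,-105,-0.004,0,0]],
  ],
)

```text
t: 8.88
tool_pos: [0.5607, 0.0236, 0.2683]
orientation: [[-0.158, 0.987, -0.003], [0.987, 0.158, 0.001], [0.002, -0.003, -1.0]]
force: [-0.3, 0.3, -0.8]
width: 0.0916
```

```bash
cat > pile.py <<'E'
# fit all visible piled Ls jointly by label in the wrist picture: silhouette of the union
import sys
from h import *
c=cal("wrist");I=shot("wrist");m=orange(I)
k=2;M=cv2.resize(m.astype(np.float32),None,fx=k,fy=k)>.5
u=proj(c,[.55,.04,.05])*k;W=np.zeros(M.shape,np.uint8);cv2.circle(W,tuple(int(v) for v in u),int(.11*c["fx"]*k/.4),1,-1);M&=W>0
a=np.array(eval(sys.argv[1]))  # list of (x mm,y mm,th)
def cost(v):
    S=0
    for i,p in enumerate(v.reshape(-1,3)): S=S|sil(c,p[0]/1000,p[1]/1000,p[2]/100,.018+.03*i,m.shape,k=k)
    S=S>0;return 1-(S&M).sum()/(S|M).sum()
x=a.astype(float)*[1,1,100];x=x.ravel()
for _ in range(2):
    r=minimize(cost,x,method="Nelder-Mead",options=dict(initial_simplex=np.vstack([x]+[x+5*e for e in np.eye(len(x))]),maxiter=500,xatol=.05,fatol=1e-5));x=r.x
print(np.round(x.reshape(-1,3)/[1,1,100],3).tolist(),r.fun)
J=I.copy()
for i,p in enumerate(x.reshape(-1,3)):
    s=cv2.resize(sil(c,p[0]/1000,p[1]/1000,p[2]/100,.018+.03*i,m.shape,k=4),(512,384),interpolation=cv2.INTER_AREA)
    cs,_=cv2.findContours(s,cv2.RETR_EXTERNAL,cv2.CHAIN_APPROX_NONE);cv2.drawContours(J,cs,-1,[(0,255,255),(255,0,255),(0,0,255)][i],1)
cv2.imwrite("pics/%s.png"%sys.argv[2],J[:,:,::-1])
E
python3 pile.py "[(550,39.5,.157),(549,40,3.299)]" p1; python3 -c "from h import *;mv()"
```

```text
[[549.13, 40.761, 0.151], [545.138, 39.782, 3.291]] 0.028101357031343865
t 8.93 p [0.5607 0.0236 0.2682] yaw 1.729 w 0.0917 F [-0.6  0.1 -0.4] q [-0.09  0.38  1.35  0.    1.42 -0.25]
```

View pics/p1.png

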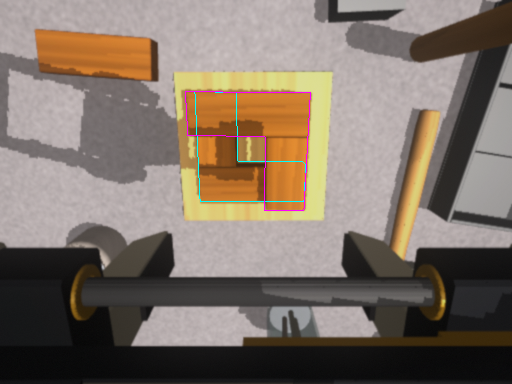

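Block 2 sits 4 mm off the base centre and parallel within 0.01 rad, which is well inside tolerance. Next, the left block.

```bash
python3 -c "
from h import *;mv((.47,.285,.25,2.84))"
```

```text
t 8.93 p [0.5607 0.0236 0.2682] yaw 1.729 w 0.0917 F [-0.6  0.1 -0.4] q [-0.09  0.38  1.35  0.    1.42 -0.25]
(0.47, 0.285, 0.25, 2.84) -> [272.4, -48.3, 18.8] [-0.002, -0.003, -1.111]
```

Request:
arm_command(
  steps=[
    [[45,-10,0,0,0,-0.17],[95,-18,0,0,0,-0.34],[145,-26,5,0,0,-0.51],[195,-35,10,0,0,-0.68],[240,-43,15,0,0,-0.85],[272,-48,18,0,0,-1.0],[272,-48,18,-0.002,-0.003,-1.11],[272,-48,18,-0.002,-0.003,-1.11]],
  ],
)

```text
t: 9.93
tool_pos: [0.4698, 0.2851, 0.2494]
orientation: [[-0.955, 0.298, -0.002], [0.298, 0.955, -0.001], [0.002, -0.001, -1.0]]
force: [0.3, 0.5, 0.8]
width: 0.0921
```

```bash
python3 look.py Lb .4514 .2945 1.262 0; python3 -c "from h import *;mv()"
```

```text
Lb [0.4501 0.2926 1.2848 0.0642]
t 9.97 p [0.4701 0.2847 0.2496] yaw 2.837 w 0.0918 F [0.  0.3 0.1] q [ 0.41  0.37  1.41  0.    1.36 -0.86]
```

```bash
python3 -c "
from h import *;mv((.4363,.2529,.006,2.856))"
```

```text
t 9.97 p [0.4701 0.2847 0.2496] yaw 2.837 w 0.0918 F [0.  0.3 0.1] q [ 0.41  0.37  1.41  0.    1.36 -0.86]
(0.4363, 0.2529, 0.006, 2.856) -> [22.3, -40.2, 243.7] [-0.001, -0.001, -0.019]
```

View pics/Lb.png

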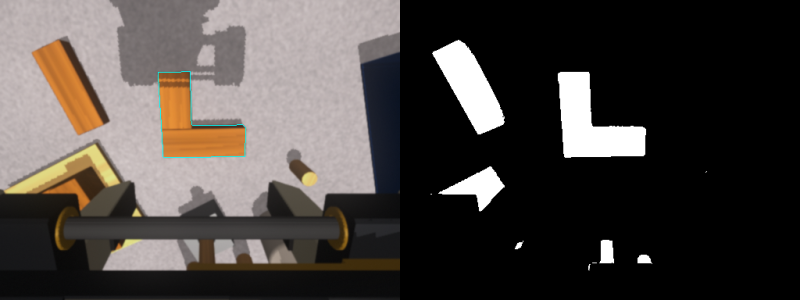

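Request:
arm_command(
  steps=[
    [[8,-15,50,0,0,-0.019],[16,-30,100,0,0,-0.019],[22,-40,150,-0.001,-0.001,-0.019],[22,-40,188,-0.001,-0.001,-0.019],[22,-40,215,-0.001,-0.001,-0.019],[22,-40,235,-0.001,-0.001,-0.019],[22,-40,244,-0.001,-0.001,-0.019],[22,-40,244,-0.001,-0.001,-0.019]],
  ],
)

```text
t: 10.98
tool_pos: [0.4366, 0.2527, 0.0054]
orientation: [[-0.959, 0.283, -0.001], [0.283, 0.959, -0.0], [0.001, -0.001, -1.0]]
force: [-0.3, 0.3, 1.1]
width: 0.0916
```

Request:
arm_command(
  steps=[
    [[0,0,0,0,0,0],[0,0,0,0,0,0],[0,0,0,0,0,0],[0,0,0,0,0,0],[0,0,0,0,0,0],[0,0,0,0,0,0]],
  ],
  claw=-1,
)

```text
t: 11.72
tool_pos: [0.4368, 0.2529, 0.0055]
orientation: [[-0.959, 0.283, -0.001], [0.283, 0.959, 0.0], [0.001, -0.0, -1.0]]
force: [0.2, 0.2, 1.0]
width: 0.0456
```

```bash
python3 -c "
from h import *
R=lambda t:np.array([[np.cos(t),-np.sin(t)],[np.sin(t),np.cos(t)]])
s=read_state();p=s['tool_pos'];o=s['orientation'];yaw=np.arctan2(o[1,0],o[0,0]);th=yaw-np.pi/2
loc=R(1.285).T@(p[:2]-[.4501,.2926]);loc[0]=-.042;print(loc,th)
T=.155;g=np.array([.547,.0403])+R(T)@loc;print(g)
mv((p[0],p[1],.16,yaw),(g[0],g[1],.16,T+np.pi/2),(g[0],g[1],.078+p[2],T+np.pi/2))"
```

```text
[-0.042       0.00159479] 1.2840550357195522
[0.50525731 0.0353917 ]
t 11.72 p [0.4368 0.2529 0.0055] yaw 2.855 w 0.0456 F [0.2 0.2 1. ] q [ 0.37  0.6   1.83  0.    0.72 -0.91]
(np.float64(0.4367645305278338), np.float64(0.25287347607733224), 0.16, np.float64(2.8548513625144487)) -> [0.2, -0.0, -154.5] [-0.0, -0.001, 0.0]
(np.float64(0.5052573126340454), np.float64(0.03539170184232379), 0.16, 1.7257963267948966) -> [-127.1, -189.3, -154.6] [-0.001, -0.001, 1.129]
(np.float64(0.5052573126340454), np.float64(0.03539170184232379), np.float64(0.08349639093816658), 1.7257963267948966) -> [-127.1, -189.3, -78.1] [-0.001, -0.001, 1.129]
```

Request:
arm_command(
  steps=[
    [[0,0,-20,0,0,0],[0,0,-60,0,0,0],[0,0,-105,0,0,0.05],[-5,-8,-145,0,0,0.15],[-25,-37,-154,0,0,0.3],[-45,-68,-154,0,0,0.45],[-65,-98,-154,0,0,0.6],[-80,-120,-154,0,0,0.72]],
  ],
)

```text
t: 12.72
tool_pos: [0.4795, 0.1137, 0.159]
orientation: [[-0.53, 0.848, -0.002], [0.848, 0.53, -0.0], [0.001, -0.002, -1.0]]
force: [0.1, 1.2, -3.6]
width: 0.0457
```

```bash
python3 -c "
from h import *
mv((.5053,.0354,.16,1.7258),(.5053,.0354,.0845,1.7258))"
```

```text
t 12.72 p [0.4795 0.1137 0.159 ] yaw 2.13 w 0.0457 F [ 0.1  1.2 -3.6] q [ 0.08  0.35  1.71 -0.    1.08 -0.48]
(0.5053, 0.0354, 0.16, 1.7258) -> [-80.1, -19.6, -1.0] [-0.002, -0.001, 0.404]
(0.5053, 0.0354, 0.0845, 1.7258) -> [-80.1, -19.5, 74.5] [-0.002, -0.001, 0.404]
```

Request:
arm_command(
  steps=[
    [[-25,-6,0,-0.001,-0.001,0.13],[-50,-12,0,-0.002,-0.001,0.26],[-72,-17,0,-0.002,-0.001,0.37],[-80,-19.5,0,-0.002,-0.001,0.404],[-80,-19.5,10,-0.002,-0.001,0.404],[-80,-19.5,30,-0.002,-0.001,0.404],[-80,-19.5,48,-0.002,-0.001,0.404],[-80,-19.5,55,-0.002,-0.001,0.404]],
  ],
)

```text
t: 13.72
tool_pos: [0.5039, 0.0364, 0.1024]
orientation: [[-0.157, 0.988, -0.003], [0.988, 0.157, -0.0], [0.0, -0.003, -1.0]]
force: [0.3, 0.2, -1.6]
width: 0.0458
```

```bash
python3 -c "
from h import *
mv((.5053,.0354,.0835,1.7258))"
```

```text
t 13.72 p [0.5039 0.0364 0.1024] yaw 1.728 w 0.0458 F [ 0.3  0.2 -1.6] q [-0.08  0.45  1.75 -0.    0.95 -0.24]
(0.5053, 0.0354, 0.0835, 1.7258) -> [-1.2, 1.3, 18.9] [-0.003, -0.0, 0.002]
```

Request:
arm_command(
  steps=[
    [[-0.6,0.7,5,-0.003,0,0],[-1.2,1.3,10,-0.003,0,0.002],[-1.2,1.3,14,-0.003,0,0.002],[-1.2,1.3,17,-0.003,0,0.002],[-1.2,1.3,18.5,-0.003,0,0.002],[-1.2,1.3,18.7,-0.003,0,0.002]],
  ],
)

```text
t: 14.48
tool_pos: [0.5053, 0.0354, 0.0837]
orientation: [[-0.155, 0.988, -0.0], [0.988, 0.155, 0.0], [0.0, -0.0, -1.0]]
force: [0.4, -0.8, -1.5]
width: 0.0459
```

Still carrying the weight, so I'll go about 1 mm lower.

Request:
arm_command(
  steps=[
    [[0,0,0.5,0,0,0],[0,0,1,0,0,0],[0,0,1,0,0,0]],
  ],
)

```text
t: 14.85
tool_pos: [0.5054, 0.0354, 0.0835]
orientation: [[-0.155, 0.988, 0.0], [0.988, 0.155, 0.0], [0.0, 0.0, -1.0]]
force: [-2.9, -0.3, 5.6]
width: 0.0455
```

Contact at 5.6 N, so I'll release and retreat.

Request:
arm_command(
  steps=[
    [[0,0,0,0,0,0],[0,0,0,0,0,0],[0,0,0,0,0,0],[0,0,0,0,0,0],[0,0,-5,0,0,0],[0,0,-30,0,0,0],[0,0,-70,0,0,0],[0,0,-115,0,0,0]],
  ],
  claw=1,
)

```text
t: 15.85
tool_pos: [0.505, 0.0354, 0.1996]
orientation: [[-0.155, 0.988, -0.001], [0.988, 0.155, 0.0], [0.0, -0.0, -1.0]]
force: [0.4, 0.7, 0.0]
width: 0.0915
```

```bash
python3 -c "
from h import *
mv((.56,.024,.28,1.728))"
```

```text
t 15.85 p [0.505  0.0354 0.1996] yaw 1.726 w 0.0915 F [0.4 0.7 0. ] q [-0.08  0.33  1.62  0.    1.19 -0.24]
(0.56, 0.024, 0.28, 1.728) -> [-19.7, 52.5, -80.4] [-0.0, -0.0, -0.002]
```

Request:
arm_command(
  steps=[
    [[-5,15,-40,0,0,0],[-15,40,-75,0,0,0],[-20,52,-80,0,0,0],[-20,52,-80,0,0,0],[-20,52,-80,0,0,0]],
  ],
)

```text
t: 16.48
tool_pos: [0.5586, 0.0238, 0.2789]
orientation: [[-0.155, 0.988, -0.002], [0.988, 0.155, 0.001], [0.001, -0.002, -1.0]]
force: [-0.5, 0.2, -1.1]
width: 0.092
```

```bash
python3 pile.py "[(549,40.7,.155),(545,40,3.295),(547,40,.155)]" p2
cat > post.py <<'E'
from h import *
T=shot("top");S=shot("scene");c={"top":cal("top"),"scene":cal("scene")}
for n in c:
    for t in("post","holder"):
        for d in trace(n,t):
            m=np.array(d["pixels"]);ys,xs=np.nonzero(m);print(n,t,round(d["conf"],2),np.round(d["centre"]).tolist(),m.sum(),xs.min(),xs.max(),ys.min(),ys.max())
a=T[60:220,100:260];b=S[200:340,220:360]
for n,p in(("top",T),("scene",S)):
    pass
cv2.imwrite("pics/post.png",np.hstack([cv2.resize(a,(400,400),interpolation=cv2.INTER_CUBIC),cv2.resize(b,(400,400),interpolation=cv2.INTER_CUBIC)])[:,:,::-1])
for n in c: print(n,"axis at z .05,.196:",np.round(proj(c[n],[.643,.237,.05]),1),np.round(proj(c[n],[.643,.237,.196]),1))
E
python3 post.py
```

```text
[[549.525, 38.948, 0.176], [544.845, 39.773, 3.296], [546.043, 40.343, 0.169]] 0.02416268752751527
top post 0.97 [190.0, 116.0] 499 178 202 92 137
top post 0.86 [154.0, 110.0] 658 136 170 87 132
top post 0.51 [170.0, 147.0] 251 159 179 138 161
top holder 0.9 [179.0, 161.0] 669 161 192 144 175
scene post 0.85 [290.0, 258.0] 363 284 299 241 278
scene post 0.8 [239.0, 259.0] 837 233 250 235 294
scene holder 0.77 [286.0, 280.0] 702 268 308 258 299
top axis at z .05,.196: [176.1 158.1] [164.3 142.2]
scene axis at z .05,.196: [288.  272.4] [294.1 243.6]
```

View pics/p2.png

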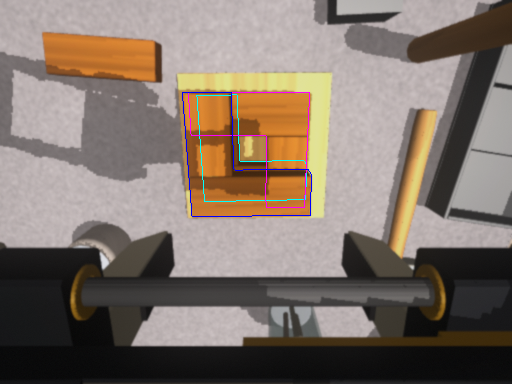

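View pics/post.png

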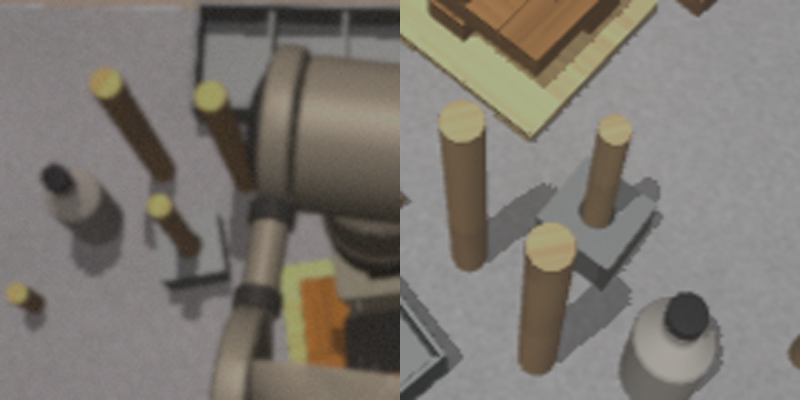

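Three Ls are piled; the fit shows centres within 5 mm of each other, an open well, and its centre at about (0.547, 0.040). The post's top, at crop pixels (160,205) and (613,127), matches an upright post at (0.643, 0.237).

```bash
python3 - <<'E'
from h import *
from scipy.optimize import least_squares
cT,cS=cal("top"),cal("scene")
def tri(a,b): 
    r=least_squares(lambda X:np.r_[proj(cT,X)-a,proj(cS,X)-b],[.65,.2,.2]);return np.round(r.x,3),round(r.cost,2)
T=lambda u,v:np.array([u*.4+100,v*.4+60]);S=lambda u,v:np.array([(u-400)*.35+220,v*.35+200])
print("post top",tri(T(160,206),S(613,129)))
print("A top",tri(T(210,97),S(462,122)),"B top",tri(T(106,83),S(550,247)))
print("A base",ray(cS,S(468,262),0),"B base",ray(cS,S(538,365),0),ray(cT,T(163,172),0),ray(cT,T(243,185),0))
mv((.643,.237,.285,np.pi),(.643,.237,.137,np.pi))
E
```

```text
post top (array([0.643, 0.239, 0.193]), np.float64(0.01))
A top (array([0.734, 0.188, 0.241]), np.float64(0.01)) B top (array([0.745, 0.286, 0.241]), np.float64(0.05))
A base [0.73964213 0.19335513 0.        ] B base [0.74845861 0.29237914 0.        ] [0.74326417 0.2849141  0.        ] [0.72984825 0.19109202 0.        ]
t 16.82 p [0.5594 0.0237 0.2795] yaw 1.726 w 0.0916 F [ 0.4 -0.1  0.5] q [-0.09  0.37  1.33  0.    1.44 -0.25]
(0.643, 0.237, 0.285, 3.141592653589793) -> [197.8, 115.6, -5.5] [-0.0, -0.001, -1.416]
(0.643, 0.237, 0.137, 3.141592653589793) -> [197.7, 115.7, 142.5] [-0.0, -0.001, -1.416]
```

Request:
arm_command(
  steps=[
    [[20,12,-10,0,0,-0.17],[45,28,-15,0,0,-0.35],[75,45,-15,0,0,-0.53],[105,62,-15,0,0,-0.71],[135,80,-15,0,0,-0.89],[165,97,-15,0,0,-1.07],[190,112,-10,0,0,-1.25],[198,117,-5,0,0,-1.416]],
  ],
)

```text
t: 17.82
tool_pos: [0.6444, 0.2393, 0.2837]
orientation: [[-1.0, -0.008, -0.001], [-0.008, 1.0, 0.001], [0.001, 0.001, -1.0]]
force: [-0.1, -0.0, -0.6]
width: 0.0918
```

```bash
python3 - <<'E'
from h import *
mv((.643,.238,.137,np.pi))
I=shot("wrist");c=cal("wrist");print(proj(c,[.643,.238,.196]),proj(c,[.643,.238,.05]))
I=I.copy()
cv2.circle(I,tuple(int(v) for v in proj(c,[.643,.238,.196])),3,(255,0,0),1)
cv2.imwrite("pics/w5.png",I[:,:,::-1])
E
```

```text
t 17.82 p [0.6444 0.2393 0.2837] yaw -3.134 w 0.0918 F [-0.1 -0.  -0.6] q [ 0.24  0.64  0.88  0.    1.62 -1.33]
(0.643, 0.238, 0.137, 3.141592653589793) -> [1.2, -1.3, 146.7] [0.001, -0.001, 0.008]
[256.77329328 199.38416431] [256.91525429 163.16606037]
```

View pics/w5.png

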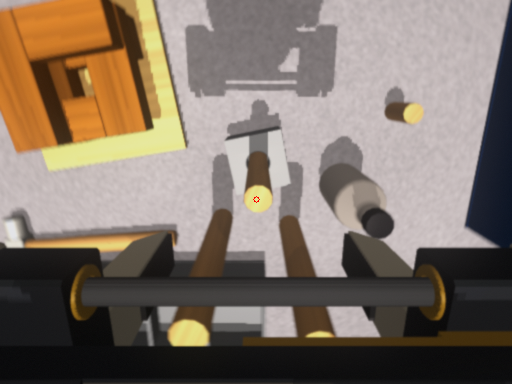

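The post's top shows at (258,199), right on the mark, so I'll descend.

Request:
arm_command(
  steps=[
    [[1,-1.3,15,0,0,0.008],[1,-1.3,45,0,0,0.008],[1,-1.3,75,0,0,0.008],[1,-1.3,105,0,0,0.008],[1,-1.3,130,0,0,0.008],[1,-1.3,146,0,0,0.008],[1,-1.3,146,0,0,0.008]],
  ],
)

```text
t: 18.75
tool_pos: [0.6423, 0.238, 0.1357]
orientation: [[-1.0, -0.005, -0.005], [-0.005, 1.0, -0.0], [0.005, -0.0, -1.0]]
force: [0.4, -0.8, 1.0]
width: 0.092
```

Request:
arm_command(
  steps=[
    [[0,0,0,0,0,0],[0,0,0,0,0,0],[0,0,0,0,0,0],[0,0,0,0,0,0],[0,0,0,0,0,0],[0,0,0,0,0,0],[0,0,0,0,0,0],[0,0,0,0,0,0]],
  ],
  claw=-1,
)

```text
t: 19.75
tool_pos: [0.6423, 0.238, 0.1356]
orientation: [[-1.0, -0.005, -0.005], [-0.005, 1.0, -0.0], [0.005, -0.0, -1.0]]
force: [0.9, 0.5, -0.5]
width: 0.0232
```

Request:
arm_command(
  steps=[
    [[0,0,-10,0,0,0],[0,0,-25,0,0,0],[0,0,-40,0,0,0],[0,0,-60,0,0,0],[0,0,-85,0,0,0],[0,0,-110,0,0,0],[0,0,-135,0,0,0],[0,0,-145,0,0,0]],
  ],
)

```text
t: 20.75
tool_pos: [0.6435, 0.2381, 0.2835]
orientation: [[-1.0, -0.005, -0.001], [-0.005, 1.0, 0.001], [0.001, 0.001, -1.0]]
force: [0.2, 0.3, -1.5]
width: 0.0234
```

```bash
python3 - <<'E'
from h import *
mv((.5475,.040,.28,np.pi))
E
```

```text
t 20.75 p [0.6435 0.2381 0.2835] yaw -3.136 w 0.0234 F [ 0.2  0.3 -1.5] q [ 0.24  0.64  0.89  0.    1.62 -1.33]
(0.5475, 0.04, 0.28, 3.141592653589793) -> [97.0, -197.6, 3.4] [0.001, -0.001, 0.005]
```

Request:
arm_command(
  steps=[
    [[12,-25,0,0,0,0],[30,-60,0,0,0,0],[48,-98,0,0,0,0.005],[66,-135,0,0,0,0.005],[82,-168,0,0,0,0.005],[92,-188,0,0,0,0.005],[97,-197.6,0,0.001,-0.001,0.005],[97,-197.6,0,0.001,-0.001,0.005]],
  ],
)

```text
t: 21.75
tool_pos: [0.5477, 0.0401, 0.2835]
orientation: [[-1.0, 0.0, 0.0], [0.0, 1.0, 0.0], [-0.0, 0.0, -1.0]]
force: [-0.4, -0.7, -0.6]
width: 0.0233
```

```bash
cat > e.py <<'E'
from h import *
mv((.547,.040,.2,np.pi),(.547,.040,.155,np.pi))
S=shot("scene");c=cal("scene");z=read_state()["tool_pos"]
J=S.copy()
for b in ((.547,.040,z[2]-.136),(.547,.040,z[2]+.054)):
    u=proj(c,b);print(np.round(u,1));cv2.circle(J,tuple(int(round(v)) for v in u),1,(0,255,255),-1)
W=shot("wrist")
cv2.imwrite("pics/%s.png"%__import__("sys").argv[1],np.hstack([cv2.resize(J[110:270,180:340],(400,400),interpolation=cv2.INTER_CUBIC),cv2.resize(W,(400,300))[:, :] if 0 else cv2.copyMakeBorder(cv2.resize(W,(400,300)),0,100,0,0,0)])[:,:,::-1])
E
python3 e.py e1
```

```text
t 21.75 p [0.5477 0.0401 0.2835] yaw 3.141 w 0.0233 F [-0.4 -0.7 -0.6] q [-0.07  0.35  1.35  0.    1.44 -1.64]
(0.547, 0.04, 0.2, 3.141592653589793) -> [0.7, -0.1, 83.5] [0.0, 0.0, -0.0]
(0.547, 0.04, 0.155, 3.141592653589793) -> [0.7, -0.1, 128.5] [0.0, 0.0, -0.0]
[265.3 173.4]
[268.1 114.3]
```

View pics/e1.png

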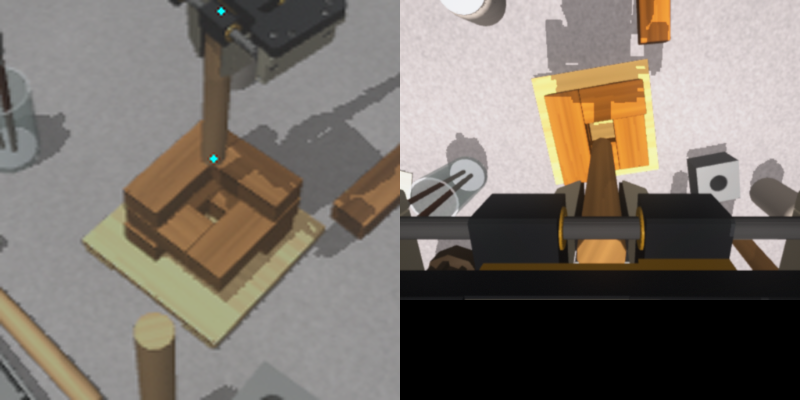

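The post hangs upright; its foot at crop (213,158) agrees with the projection over the well, so I'll lower it in stages.

Request:
arm_command(
  steps=[
    [[0.5,0,12,0,0,0],[0.5,0,30,0,0,0],[0.5,0,42,0,0,0],[0.5,0,50,0,0,0],[0.5,0,57,0,0,0],[0.5,0,64,0,0,0]],
  ],
)

```text
t: 22.6
tool_pos: [0.5476, 0.0408, 0.2192]
orientation: [[-1.0, -0.001, 0.001], [-0.001, 1.0, 0.0], [-0.001, 0.0, -1.0]]
force: [-0.7, 0.7, -0.5]
width: 0.0235
```

```bash
python3 e.py e2
```

```text
t 22.6 p [0.5476 0.0408 0.2192] yaw -3.141 w 0.0235 F [-0.7  0.7 -0.5] q [-0.07  0.39  1.47  0.    1.28 -1.64]
(0.547, 0.04, 0.2, 3.141592653589793) -> [0.7, -0.8, 19.2] [0.0, 0.001, 0.001]
(0.547, 0.04, 0.155, 3.141592653589793) -> [0.7, -0.8, 64.2] [0.0, 0.001, 0.001]
[264.5 189. ]
[267.  137.4]
```

View pics/e2.png

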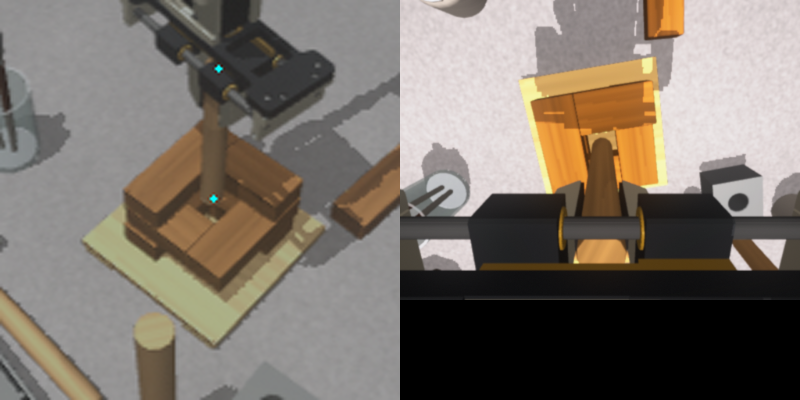

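The foot has entered the well at crop (213,200) without contact force. I'll keep going.

Request:
arm_command(
  steps=[
    [[0.5,-0.5,8,0,0,0],[0.5,-0.5,18,0,0,0],[0.5,-0.5,28,0,0,0],[0.5,-0.5,38,0,0,0],[0.5,-0.5,48,0,0,0],[0.5,-0.5,55,0,0,0]],
  ],
)

```text
t: 23.45
tool_pos: [0.5464, 0.0403, 0.1628]
orientation: [[-1.0, -0.001, -0.002], [-0.001, 1.0, 0.0], [0.002, 0.0, -1.0]]
force: [0.2, 0.3, -1.5]
width: 0.0233
```

Request:
arm_command(
  steps=[
    [[0,0,3,0,0,0],[0,0,6,0,0,0],[0,0,7.5,0,0,0],[0,0,8.5,0,0,0],[0,0,8.5,0,0,0]],
  ],
)

```text
t: 24.08
tool_pos: [0.5464, 0.0403, 0.1544]
orientation: [[-1.0, -0.001, -0.001], [-0.001, 1.0, 0.0], [0.001, 0.0, -1.0]]
force: [0.3, -0.9, -0.2]
width: 0.0236
```

Request:
arm_command(
  steps=[
    [[0,0,0.7,0,0,0],[0,0,1.4,0,0,0],[0,0,1.4,0,0,0]],
  ],
)

```text
t: 24.45
tool_pos: [0.5464, 0.0404, 0.153]
orientation: [[-1.0, -0.001, -0.002], [-0.001, 1.0, 0.0], [0.002, 0.0, -1.0]]
force: [0.9, 0.6, -0.3]
width: 0.0234
```

Request:
arm_command(
  steps=[
    [[0,0,0.8,0,0,0],[0,0,1.6,0,0,0],[0,0,1.6,0,0,0]],
  ],
)

```text
t: 24.82
tool_pos: [0.5463, 0.0403, 0.1513]
orientation: [[-1.0, -0.001, -0.002], [-0.001, 1.0, 0.0], [0.002, 0.0, -1.0]]
force: [-0.6, -0.4, -0.9]
width: 0.0231
```

Request:
arm_command(
  steps=[
    [[0,0,1.2,0,0,0],[0,0,2.4,0,0,0],[0,0,3.3,0,0,0],[0,0,3.8,0,0,0],[0,0,3.8,0,0,0]],
  ],
)

```text
t: 25.45
tool_pos: [0.5464, 0.0404, 0.1476]
orientation: [[-1.0, -0.001, -0.002], [-0.001, 1.0, 0.0], [0.002, 0.0, -1.0]]
force: [1.0, -0.8, -0.0]
width: 0.0237
```

Request:
arm_command(
  steps=[
    [[0,0,0.4,0,0,0],[0,0,0.4,0,0,0]],
  ],
)

```text
t: 25.7
tool_pos: [0.5465, 0.0404, 0.1475]
orientation: [[-1.0, -0.001, -0.001], [-0.001, 1.0, 0.0], [0.001, 0.0, -1.0]]
force: [0.1, 0.3, 3.2]
width: 0.0237
```

Request:
arm_command(
  steps=[
    [[0,0,0,0,0,0],[0,0,0,0,0,0],[0,0,0,0,0,0],[0,0,0,0,0,0],[0,0,0,0,0,0],[0,0,-20,0,0,0],[0,0,-60,0,0,0],[0,0,-110,0,0,0]],
  ],
  claw=1,
)

```text
t: 26.7
tool_pos: [0.546, 0.0403, 0.2579]
orientation: [[-1.0, -0.001, -0.003], [-0.001, 1.0, 0.001], [0.003, 0.001, -1.0]]
force: [0.1, -0.2, 0.8]
width: 0.0918
```

Request:
arm_command(
  steps=[
    [[20,0,-20,0,0,0],[60,0,-30,0,0,0],[90,0,-30,0,0,0],[90,0,-30,0,0,0]],
  ],
)

```text
t: 27.2
tool_pos: [0.4549, 0.0404, 0.2889]
orientation: [[-1.0, -0.001, -0.003], [-0.001, 1.0, 0.0], [0.003, 0.0, -1.0]]
force: [0.6, -0.7, 0.5]
width: 0.0922
```

```bash
python3 - <<'E'
from h import *
mv()
S=shot("scene");T=shot("top");c=cal("scene");J=S.copy()
for z in(.108,.208):
    u=proj(c,[.547,.04,z]);print(np.round(u,1),np.round(proj(cal("top"),[.547,.04,z]),1));cv2.circle(J,tuple(int(round(v)) for v in u),1,(0,255,255),-1)
cv2.imwrite("pics/fin.png",np.hstack([cv2.resize(J[110:270,180:340],(400,400),interpolation=cv2.INTER_CUBIC),cv2.resize(T[100:260,130:290],(400,400),interpolation=cv2.INTER_CUBIC)])[:,:,::-1])
E
```

```text
t 27.2 p [0.4549 0.0404 0.2889] yaw -3.141 w 0.0922 F [ 0.6 -0.7  0.5] q [-0.08  0.17  1.58  0.    1.39 -1.65]
[264.8 183.1] [246.8 190.7]
[266.  157.1] [246.  182.9]
```

The picture limit is reached, so I'll check numerically before handing in.

```bash
python3 - <<'E'
from h import *
c=cal("scene");shot("scene")
for d in trace("scene","post"):
    m=np.array(d["pixels"]);ys,xs=np.nonzero(m)
    print("post",round(d["conf"],2),np.round(d["centre"],1).tolist(),"cols",xs.min(),xs.max(),"rows",ys.min(),ys.max(),"top/bottom mid col",xs[ys<ys.min()+4].mean().round(1),xs[ys>ys.max()-4].mean().round(1))
print("exp top",proj(c,[.547,.04,.208]).round(1),"pile top",proj(c,[.547,.04,.108]).round(1))
for d in trace("scene","block_a"):
    m=np.array(d["pixels"]).astype(np.uint8)
    print("blk",round(d["conf"],2),np.round(d["centre"]).tolist(),m.sum())
S=0
for i,(x,y,t) in enumerate([(.5495,.0395,.16),(.545,.0398,3.296),(.546,.0403,.16)]): S=S|cv2.resize(sil(c,x,y,t,.018+.03*i,(384,512)),(512,384),interpolation=cv2.INTER_AREA)
ys,xs=np.nonzero(S);print("expected pile extents",xs.min(),xs.max(),ys.min(),ys.max(),S.sum())
M=np.zeros((384,512),bool)
for d in trace("scene","block_a")+trace("scene","post"): 
    if np.linalg.norm(np.array(d["centre"])-[264,190])<40: M|=np.array(d["pixels"])
ys,xs=np.nonzero(M);print("seen pile+post",xs.min(),xs.max(),ys.min(),ys.max(),"pile covered",(M&(S>0)).sum()/S.sum())
E
```

```text
post 0.91 [268.0, 299.0] cols 260 280 rows 277 331 top/bottom mid col 271.3 267.3
post 0.9 [238.4, 260.5] cols 233 251 rows 235 294 top/bottom mid col 240.8 243.8
post 0.69 [262.9, 173.0] cols 260 270 rows 155 198 top/bottom mid col 266.0 264.7
exp top [266.  157.1] pile top [264.8 183.1]
blk 0.74 [238.0, 207.0] 106
blk 0.67 [264.0, 205.0] 1142
expected pile extents 229 301 156 226 3162
seen pile+post 230 298 155 226 pile covered 0.5034788108791903
```

```bash
python3 -c "
from station import *
print(close_job())"
```

```text
the job is handed in; nothing more can be done
None
```

I stacked both loose L blocks on the base block, each with its corner opposite the one beneath. Then I stood the post from the grey holder in the well and handed the job in at about 28 s of the 67 s allowed.

- **Blocks:** A wrist-camera fit after the third block was set down, before the post went in, put the three centres within about 5 mm of each other. They were parallel within about 0.02 rad, and the well was open. The second block touched down at 15 N and settled about 4 mm off the base centre. The third touched down at about 6 N.
- **Post:** It touched the board at about 3 N and at the expected height. In the scene camera afterwards its top was at about column 266, row 155 (expected 266, 157), and it stood near upright.
- **Robot:** The arm was clear of the pile and the gripper open when I handed in.

Some checks were weaker than I wanted:
- The 12-picture limit was reached, so I checked the final state only with numbers. The outer extents of pile and post matched, but the network's mask covered only half of the pile.
- I did not re-measure the bystanders. The planned paths kept clear of them, and I saw no unexpected contact forces.

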